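# Tighten the turntable's lock ring with the pin spanner

## Task

The lock ring on the hub of the packing turntable is slack. Take the pin spanner from its rest, lower it gently onto the ring so that both pins drop fully into the two holes before you turn it, turn the ring clockwise (seen from above) until it comes up against its stop, without forcing it, and then put the spanner back on its rest as it was. Press lightly, do not touch the turntable with the gripper, and leave the other things on the bench where they are.

Things in the scene. Friction and masses are not known exactly. Their poses are not given: they have to be found in the camera images.
- turntable: Packing turntable, fixed and braked: grey square foot 180 x 180 x 14 mm, white round plate 200 mm across, plate top 30 mm above the bench. Origin at bench height on the axis of the hub and lock ring, z up. Axes square to the foot; the foot's corners peep out beyond the plate.
- ring_top (a point): Centre of the steel lock ring's flat top, 50 mm above the bench, axes as the turntable. Ring 68 mm across, 14 mm high; two round through holes 9 mm wide, opposite, each 22.5 mm from the axis. Their angle is not measured: at the start the line through them lies within 0.6 rad of this x axis, either way. Find them by sight, or turn lightly resting pins until they drop in.
- lock_ring (a joint): How far the ring is screwed on, rad, growing clockwise from above: 0 backed off, 0.62 hard stop (tight); starts 0.02 to 0.14; does not tell the holes' angle. Takes 0.3 N m to turn, stays where left. It sits on a spring (3 N preload, 2.5 N/mm, 3 mm, then rigid): sinks under the pins, springs up at the holes. Over 10 N on its top may drag it round; over 70 N on the turntable damages it.
- spanner_grip (a point): Pin spanner, about 0.3 kg: dark steel bar 62 x 28 x 10 mm, two pins under it, black handle block on top (34 mm along the bar, 18 mm thick, 56 mm high). This point is on its axis inside the handle, 50 mm above the pin tips, 25 mm below the handle's top, 31 mm above the bar's top. x along the bar to pin_a, y across the 18 mm (grip that way), z up. Fits the ring either way round.
- pin_a (a point): Rounded tip of the steel pin at the bar's +x end, on the pin's axis, 22.5 mm from the spanner's axis. Pin 6 mm thick, standing 9 mm out of the bar's underside. Axes as the spanner.
- pin_b (a point): The same for the pin at the bar's -x end, 45 mm from pin_a.
- rest: Spanner rest, fixed: grey foot 110 x 90 x 8 mm, on it a wooden block 26 mm (x) by 50 mm (y), top 30 mm above the bench. Origin at bench height under the block's centre. The spanner's bar lies flat on the block, along the rest's x (within 0.1 rad at the start; either way round serves), a pin hanging on each side of the block with 6 mm free, tips 21 mm above the bench.
- tape_roll: Bystander: roll of brown tape standing on its side face, 90 mm across, 48 mm high. Origin under its centre.
- carton: Bystander: small carton 70 x 100 x 50 mm. Origin under its centre.
- parts_bin: Bystander: open red parts bin 100 x 120 x 60 mm. Origin under its centre.
- spray_bottle: Bystander: white bottle, 56 mm across, 140 mm high. Origin under its centre.
Mind the look-alikes: they are no part of the job. What is shaped like the rest but orange is not meant. Leave any yellow look-alike of the part that bears spanner_grip alone.

How it is judged:
By the outcome, as a careful person would: the job done as asked, in the order asked, and still so for the second after the job is handed in, with the robot touching nothing.
It also fails if it takes over 72 s, if anything falls off the work surface, if the arm or the gripper's body presses on something with over 40 N, if the wrist force passes 120 N, or if a joint passes its speed limit or range.

## Robot

A 6-joint arm with a two-finger parallel gripper is mounted at the origin on the work surface. World frame = base frame: x ahead of the robot, y to its left, z up, the work surface at z = 0. Lengths are in m, angles in degrees, forces in N, time in s.
With the tool pointing down it reaches from about 0.425 to 0.95 m from the base axis. Payload 14.7 kg.
Tool frame: the origin (TCP) lies at the centre of the arm's flange, where the gripper is bolted on; the fingertips stand 173 mm ahead of it and the grasp point (between the pads) lies 155 mm ahead of it; z points along the fingers, y is the direction in which the jaws open and shut (so a half turn about z gives the same grasp; the last joint's range is limited). The gripper opens to 85 mm and grips with 20 to 120 N. Pads are 22 mm wide; open, the fingers measure 114 mm over their backs; the gripper's body (76 mm by 85 mm) begins 54 mm behind the grasp point. The pads swing forward as they close: fully open they stand 13 mm farther back than shut.
Start: joints at [68.033, 27.513, 91.461, -0, 61.026, -2.67], TCP at [0.215, 0.613, 0.405] pointing down, gripper open.
Joint ranges: [-157.49, 157.49], [-46.99, 117.5], [13.45, 153.17], [-89.5, 269.5], [5.16, 153.95], [-167.48, 167.48]. Speed limits (degrees/s): [108.29, 108.29, 136.94, 172.46, 172.46, 172.46].

## Interface

Orientations are given as [roll, pitch, yaw] about the fixed x, y, z axes, in that order (R = Rz(yaw) Ry(pitch) Rx(roll)).
In Python, from bench import readout, camera, job gives the robot as it stands. The module is installed in compiled form; this text tells all that it offers.
- The arm moves only by the shell command python3 -m crank 'ROWS' [FORCE]. ROWS is JSON, a list of rows, each a list of 5 numbers: the shift along the tool's x, y, z in m, then the turn about the tool's z in degrees, then the opening, from -1 (shut) to 1 (fully open). In form: [[x, y, z, spin, hand], ...]. A call has 1 to 20 rows; each row is the pose to reach, as a shift and turn from the pose commanded when the call began, along the tool's axes at that moment; what a row does not reach only later rows make up. A row lasts 1/12 s, in which the tool goes at most 41.7 mm and 7.16 degrees, less where a joint would pass 70% of its speed; a pose out of reach is approached as far as the arm can. A call with a gripper value outside its range is refused whole. The fingers move at their own pace and stop on an object; FORCE is the grip in N (left out, the last holds). Time passes only in rows, so rows that repeat a pose let the fingers close. It gives the time, the measured TCP pose, the force and the opening at its end, in the units of the state.
- readout.state(): the state, without advancing time (a new reading comes with each control period).
- camera(name): name is "scene" or "top" or "wrist"; returns a dict with "img" (420x560x3 uint8, blue, green, red), "depth" (420x560 float32, m along the optical axis (not along the pixel's ray), 0 where there is no reading), "mtx" (3x3 intrinsics, pixels), "k1" (the pictures are not rectified: a ray, as slopes to the right and down, at radius r is drawn at 1 + k1 r^2 times it, then the intrinsics apply), "position" and "attitude" of the camera in the world. Camera axes: x right, y down, z forward; pixel columns grow to the right and rows downward; lengths in m; the calibration is good to about 2 mm. A picture is of the moment at which its call begins.
- job.hand_in(): hands the job in, once; it reports no verdict.
The state is a dict: "time_s": time; "q": joint angles; "qvel": joint speeds; "effort": joint torques, N m; "position": TCP position; "orientation": TCP orientation; "ft_force": force on the tool from outside, world axes, zero at the start; "wrist_torque": the same for the moment, N m; "finger_gap": finger opening in m.
Only numpy, scipy, OpenCV 4.12 (cv2) and the standard library are available. Lean on these libraries where they do the work, as an engineer would, in place of code of your own. Each camera call takes 0.05 s, during which the arm holds its last target.

## Working session

There is one attempt and no reset: what is moved stays moved. The work goes in short steps, Python scripts to look and compute and a shell command to move; the robot and the scene stay as the last step left them, time stands still between calls to the robot, and variables do not carry over. Pictures are saved under pics/ and viewed, and the job is handed in when it is done.

```bash
mkdir -p pics
cat > h.py <<'E'
import numpy as np,cv2
from bench import readout,camera,job
from scipy.spatial.transform import Rotation as R
def pose(c):
    a=np.array(c["attitude"]);
    Rm=a if a.shape==(3,3) else R.from_euler('xyz',a,degrees=True).as_matrix()
    return np.array(c["position"]),Rm
def cloud(c):
    K=np.array(c["mtx"]);h,w=c["depth"].shape
    u,v=np.meshgrid(np.arange(w),np.arange(h))
    d=np.array([c["k1"],0,0,0.])
    p=cv2.undistortPoints(np.stack([u,v],-1).reshape(-1,1,2).astype(float),K,d).reshape(h,w,2)
    z=c["depth"]
    P=np.dstack([p[...,0]*z,p[...,1]*z,z])
    t,Rm=pose(c)
    return P@Rm.T+t
def proj(c,X):
    t,Rm=pose(c);rv=cv2.Rodrigues(Rm.T)[0]
    return cv2.projectPoints(np.array(X,float).reshape(-1,3),rv,-Rm.T@t,np.array(c["mtx"]),np.array([c["k1"],0,0,0.]))[0].reshape(-1,2)
E
python3 - <<'E'
from h import *
for n in ["scene","top","wrist"]:
    c=camera(n); cv2.imwrite(f"pics/{n}0.png",c["img"]); print(n,c["position"],c["attitude"],c["mtx"],c["k1"])
    np.save(f"{n}0.npy",cloud(c))
print(readout.state())
E
```

```text
scene [ 1.20988196 -0.21428494  0.93294145] [-138.94418804    0.30928989   68.12920301] [[475.10606776   0.         273.84441687]
 [  0.         475.10606776 209.55259591]
 [  0.           0.           1.        ]] -0.044042376320109995
top [0.32651258 0.03564625 1.28282455] [-171.30407106    0.55798221  -89.97353352] [[441.47592854   0.         279.30807448]
 [  0.         441.47592854 211.95339151]
 [  0.           0.           1.        ]] 0.00035851283185616697
wrist [0.14311584 0.63806634 0.3739471 ] [1.62748410e+02 3.03942380e-02 7.07227071e+01] [[351.57522855   0.         282.9167952 ]
 [  0.         351.57522855 202.20592033]
 [  0.           0.           1.        ]] 0.014321305408299215
{'time_s': 0.15, 'q': array([ 6.80349328e+01,  2.75409346e+01,  9.14855468e+01,  1.52004257e-03,
        6.10257518e+01, -2.67156874e+00]), 'qvel': array([ 0.01498228, -0.02575744, -0.13956319,  0.006322  , -0.06781046,
       -0.01890171]), 'effort': array([ 1.44315440e-03, -9.51137066e+01, -4.30465972e+01,  3.81355176e-05,
        7.97279121e-03, -5.03772196e-05]), 'position': array([0.21470124, 0.61335786, 0.40422671]), 'orientation': array([-1.79947885e+02, -3.76230569e-03,  1.60705763e+02]), 'ft_force': array([-0.59298841,  0.76872432,  0.22382789]), 'wrist_torque': array([-0.02704102,  0.03815392,  0.05415064]), 'finger_gap': 0.085390113125784}
```

View pics/top0.png

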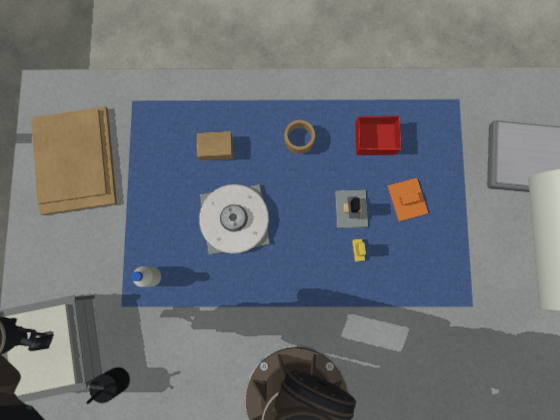

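View pics/scene0.png

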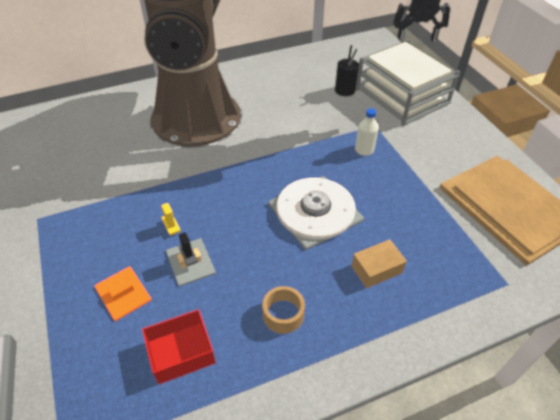

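View pics/wrist0.png

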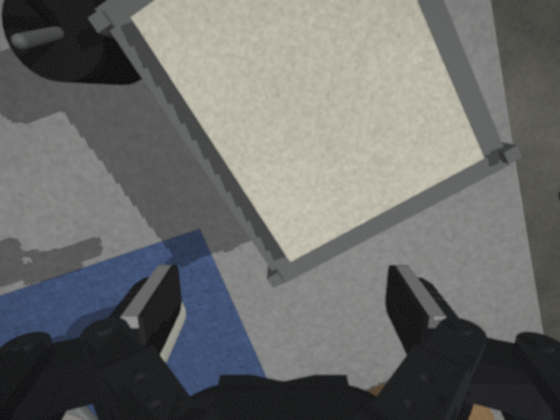

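Look-alikes in the top view: the black-handled spanner on the grey rest (355,205), a yellow one at (359,250) and an orange rest at (408,200). I choose the black one on the grey rest, and will check it in close crops.

Run:
```python
from h import *
P=np.load("top0.npy");img=cv2.imread("pics/top0.png")
for n,(u,v) in dict(handle=(355,205),foot=(342,222),plate=(215,230),ring=(233,217),mat=(300,250)).items(): print(n,P[v,u].round(4))
a=cv2.resize(img[165:275,320:440],None,fx=4,fy=4,interpolation=cv2.INTER_CUBIC)
b=cv2.resize(img[170:265,190:280],None,fx=4,fy=4,interpolation=cv2.INTER_CUBIC)
o=np.zeros((440,840,3),np.uint8);o[:440,:480]=a;o[:380,480:]=b
cv2.imwrite("pics/crop.png",cv2.resize(o,(800,419)))
s=cv2.imread("pics/scene0.png")
cv2.imwrite("pics/crops.png",np.hstack([cv2.resize(s[190:300,90:230],(400,314),interpolation=2),cv2.resize(s[165:265,260:370],(345,314),interpolation=2)]))
```

```text
handle [ 0.527  -0.1587  0.096 ]
foot [ 0.4915 -0.1338  0.0103]
plate [0.4663 0.2318 0.0288]
ring [0.5015 0.179  0.0454]
mat [ 4.11e-01 -1.18e-02  4.00e-04]
```

View pics/crop.png

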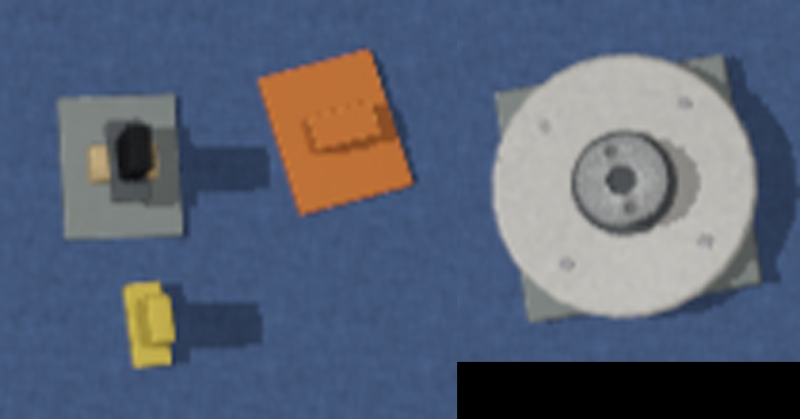

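View pics/crops.png

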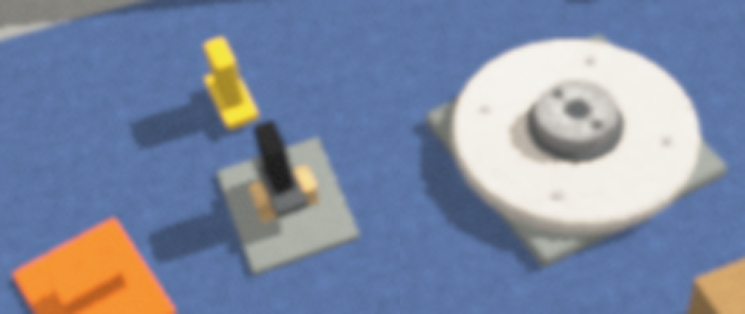

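The crops confirm it: the black spanner sits on the wooden block of the grey rest. The ring's two holes are visible, about 17° off world x. Next I move the wrist camera over the ring.

```bash
python3 -m crank '[[-0.02,-0.015,0,-2,1],[-0.05,-0.038,0,-5,1],[-0.08,-0.061,0,-8,1],[-0.11,-0.084,0,-11,1],[-0.14,-0.107,0,-14,1],[-0.17,-0.13,0,-17,1],[-0.2,-0.153,0,-19.3,1],[-0.23,-0.176,0,-19.3,1],[-0.26,-0.199,0,-19.3,1],[-0.29,-0.222,0,-19.3,1],[-0.32,-0.245,0,-19.3,1],[-0.35,-0.268,0,-19.3,1],[-0.38,-0.291,0,-19.3,1],[-0.4,-0.306,0,-19.3,1],[-0.412,-0.315,0,-19.3,1],[-0.412,-0.315,0,-19.3,1],[-0.412,-0.315,0,-19.3,1],[-0.412,-0.315,0,-19.3,1]]'
python3 - <<'E'
from h import *
c=camera("wrist");cv2.imwrite("pics/w1.png",c["img"]);np.save("w1.npy",cloud(c))
import pickle;pickle.dump(c,open("w1.pkl","wb"));print(c["position"],c["attitude"])
E
```

```text
time_s: 1.65
position: [0.4991, 0.1804, 0.4045]
orientation: [180.0, -0.0, 180.0]
ft_force: [-0.1, -0.2, 0.7]
finger_gap: 0.0855
[0.42326788 0.18016738 0.37439274] [ 1.62767352e+02 -3.37437378e-02  9.00156087e+01]
```

View pics/w1.png

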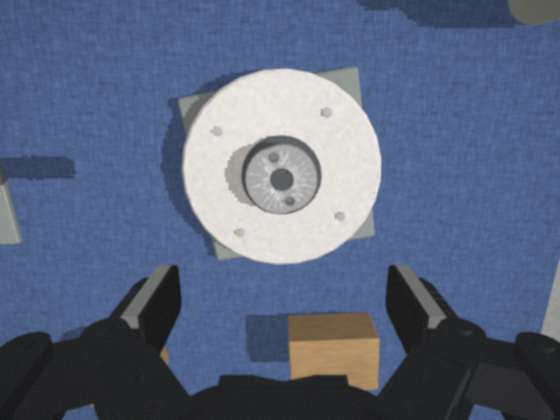

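The wrist view shows the ring centred near (282,178), with holes at about (274,157) and (290,201). I refine these numerically.

```bash
cat >> h.py <<'E'
def onplane(c,uv,z):
    K=np.array(c["mtx"]);p=cv2.undistortPoints(np.array(uv,float).reshape(-1,1,2),K,np.array([c["k1"],0,0,0.])).reshape(-1,2)
    t,Rm=pose(c);d=np.c_[p,np.ones(len(p))]@Rm.T
    return t+d*((z-t[2])/d[:,2])[:,None]
def ortho(c,cx,cy,z,half=.06,n=480):
    # rectified view of plane z: right=+x... up=+y
    s=np.linspace(-half,half,n);X,Y=np.meshgrid(cx+s,cy-s)
    uv=proj(c,np.stack([X,Y,0*X+z],-1).reshape(-1,3)).reshape(n,n,2).astype(np.float32)
    return cv2.remap(c["img"],uv[...,0],uv[...,1],cv2.INTER_CUBIC)
E
python3 - <<'E'
from h import *
import pickle
c=pickle.load(open("w1.pkl","rb"));P=np.load("w1.npy")
m=(abs(P[...,2]-.05)<.005)&(np.hypot(P[...,0]-.5,P[...,1]-.18)<.05)
print(m.sum(),P[m].mean(0),np.median(P[m][:,2]))
m2=(abs(P[...,2]-.03)<.006)&(np.hypot(P[...,0]-.5,P[...,1]-.18)<.13); print(np.median(P[m2][:,2]))
# plate circle
co=max(cv2.findContours((m|m2).astype(np.uint8),0,2)[0],key=cv2.contourArea).reshape(-1,2)
xy=onplane(c,co,.03)[:,:2]
print("plate",cv2.fitEllipse(xy.astype(np.float32)*1000))
# foot
fm=(abs(P[...,2]-.014)<.005)&(np.hypot(P[...,0]-.5,P[...,1]-.18)<.15)
X=P[fm][:,:2]; print("foot",fm.sum(),cv2.minAreaRect(X.astype(np.float32)*1000))
cv2.imwrite("pics/or1.png",ortho(c,.5,.18,.05,.04,560))
E
```

```text
3729 [0.50082625 0.17813498 0.05041904] 0.05058541557997742
0.030711199515798676
plate ((500.8551940917969, 178.4574737548828), (197.07716369628906, 197.73974609375), 63.04659652709961)
foot 2247 ((500.84588623046875, 178.70364379882812), (179.6251220703125, 180.85585021972656), 9.604204177856445)
```

View pics/or1.png

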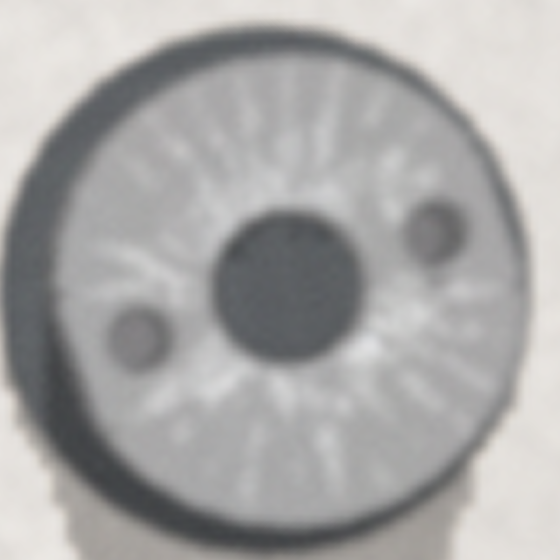

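```bash
python3 -m crank '[[0,0,0,7,1],[0,0,0,14,1],[0,0,0,21,1],[0,0,0,28,1],[0,0,0,35,1],[0,0,0,42,1],[0,0,0,49,1],[0,0,0,56,1],[0,0,0,63,1],[0,0,0,70,1],[0,0,0,77,1],[0,0,0,84,1],[0,0,0,90,1]]' && python3 -m crank '[[0,0,0,7,1],[0,0,0,14,1],[0,0,0,21,1],[0,0,0,28,1],[0,0,0,35,1],[0,0,0,42,1],[0,0,0,49,1],[0,0,0,56,1],[0,0,0,63,1],[0,0,0,70,1],[0,0,0,77,1],[0,0,0,84,1],[0,0,0,90,1],[0,0,0,90,1],[0,0,0,90,1]]'
python3 - <<'E'
from h import *
import pickle
print(readout.state()["position"],readout.state()["orientation"])
c=camera("wrist");cv2.imwrite("pics/w2.png",c["img"]);np.save("w2.npy",cloud(c));pickle.dump(c,open("w2.pkl","wb"));P=cloud(c)
m=(abs(P[...,2]-.05)<.005)&(np.hypot(P[...,0]-.5,P[...,1]-.18)<.05)
print(m.sum(),P[m].mean(0))
cv2.imwrite("pics/or2.png",ortho(c,.5,.18,.05,.04,560))
E
```

```text
time_s: 2.78
position: [0.4989, 0.1811, 0.4047]
orientation: [-180.0, -0.0, 89.7]
ft_force: [0.1, 0.4, 0.1]
finger_gap: 0.0853
time_s: 4.03
position: [0.4991, 0.1808, 0.4047]
orientation: [-180.0, 0.0, 0.3]
ft_force: [-0.1, 0.2, -0.1]
finger_gap: 0.0857
[0.49907568 0.18081346 0.40473498] [-1.79997542e+02  4.35236597e-03  2.72885669e-01]
3770 [0.50214193 0.17881154 0.05038313]
```

View pics/or2.png

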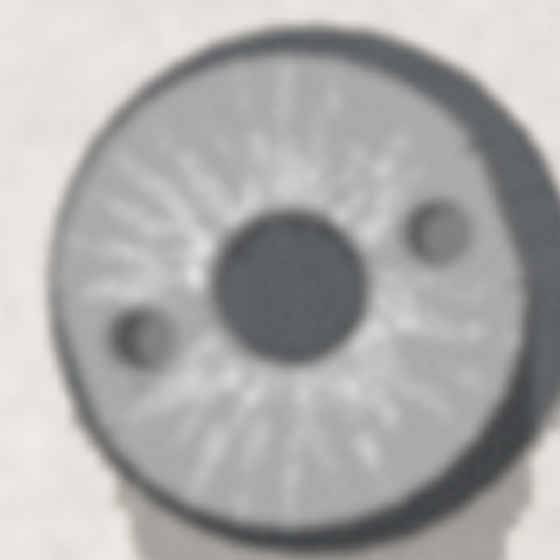

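```bash
python3 -m crank '[[0,0.015,0,0,1],[0.002,0.04,0,0,1],[0.004,0.07,0,0,1],[0.006,0.1,0,0,1],[0.008,0.13,0,0,1],[0.01,0.16,0,0,1],[0.012,0.19,0,0,1],[0.014,0.22,0,0,1],[0.016,0.25,0,0,1],[0.018,0.28,0,0,1],[0.02,0.31,0,0,1],[0.021,0.33,0,0,1],[0.021,0.341,0,0,1],[0.021,0.341,0,0,1],[0.021,0.341,0,0,1],[0.021,0.341,0,0,1]]'
python3 - <<'E'
from h import *
import pickle
print(readout.state()["position"],readout.state()["orientation"])
c=camera("wrist");cv2.imwrite("pics/w3.png",c["img"]);np.save("w3.npy",cloud(c));pickle.dump(c,open("w3.pkl","wb"));P=cloud(c)
A=P[np.hypot(P[...,0]-.525,P[...,1]+.16)<.1]
for lo,hi,n in [(.09,.102,"handle"),(.036,.044,"bar"),(.026,.0335,"block"),(.0055,.012,"foot")]:
    X=A[(A[:,2]>lo)&(A[:,2]<hi)]; print(n,len(X),X.mean(0),cv2.minAreaRect(X[:,:2].astype(np.float32)*1000))
cv2.imwrite("pics/or3.png",ortho(c,.52,-.16,.04,.06,560))
E
```

```text
time_s: 5.42
position: [0.5205, -0.16, 0.4046]
orientation: [-180.0, 0.0, 0.1]
ft_force: [-0.6, -0.6, 0.5]
finger_gap: 0.0853
[ 0.5204588  -0.1599683   0.40463825] [-1.79976828e+02  1.92654275e-02  9.00359416e-02]
handle 893 [ 0.53247563 -0.1634584   0.0961861 ] ((531.2941284179688, -163.5135498046875), (34.269771575927734, 17.93579864501953), 4.5978312492370605)
bar 862 [ 0.53726079 -0.16345225  0.04039238] ((493.9858093261719, -166.28994750976562), (136.82896423339844, 27.9407958984375), 4.394461631774902)
block 611 [ 0.52587241 -0.16173551  0.03055883] ((493.8978576660156, -163.0985870361328), (136.58319091796875, 49.381412506103516), 1.5657984018325806)
foot 6378 [ 0.53765569 -0.16196003  0.00864718] ((512.9295654296875, -162.9731903076172), (147.87449645996094, 90.02356719970703), 1.814229965209961)
```

View pics/or3.png

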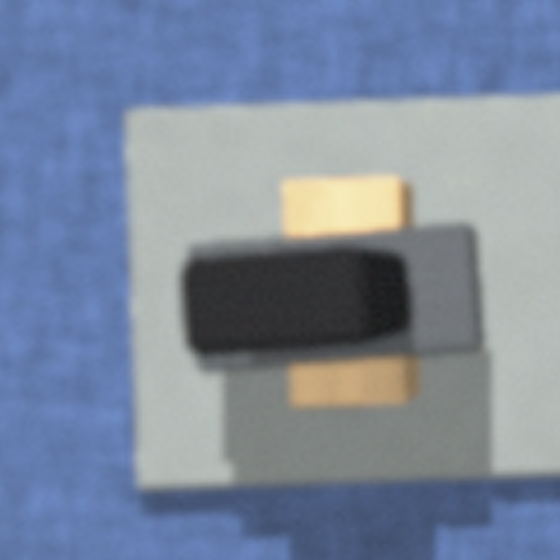

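View pics/w3.png

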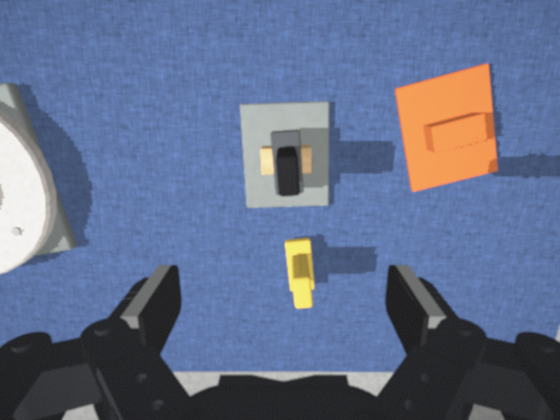

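The spanner axis measures (0.531, -0.1635), yaw +4.5°, with the handle top at z 0.096. I move above it, descend and grip.

```bash
python3 -m crank '[[0.005,0.002,0.01,-2.5,1],[0.0105,0.0035,0.03,-4.5,1],[0.0105,0.0035,0.05,-4.5,1],[0.0105,0.0035,0.07,-4.5,1],[0.0105,0.0035,0.09,-4.5,1],[0.0105,0.0035,0.1,-4.5,1],[0.0105,0.0035,0.11,-4.5,1],[0.0105,0.0035,0.12,-4.5,1],[0.0105,0.0035,0.13,-4.5,1],[0.0105,0.0035,0.14,-4.5,1],[0.0105,0.0035,0.15,-4.5,1],[0.0105,0.0035,0.16,-4.5,1],[0.0105,0.0035,0.17,-4.5,1],[0.0105,0.0035,0.175,-4.5,1],[0.0105,0.0035,0.178,-4.5,1],[0.0105,0.0035,0.178,-4.5,1],[0.0105,0.0035,0.178,-4.5,1],[0.0105,0.0035,0.178,-4.5,1]]'
python3 - <<'E'
from h import *
s=readout.state();print(s["position"],s["orientation"],s["ft_force"])
c=camera("wrist");cv2.imwrite("pics/w4.png",c["img"])
E
```

```text
time_s: 6.97
position: [0.5312, -0.1646, 0.2271]
orientation: [180.0, -0.0, 4.5]
ft_force: [0.5, -0.5, 0.7]
finger_gap: 0.0852
[ 0.53121962 -0.16455579  0.22708863] [ 1.79985414e+02 -3.25916139e-02  4.49901354e+00] [ 0.54068173 -0.53623184  0.66308382]
```

View pics/w4.png

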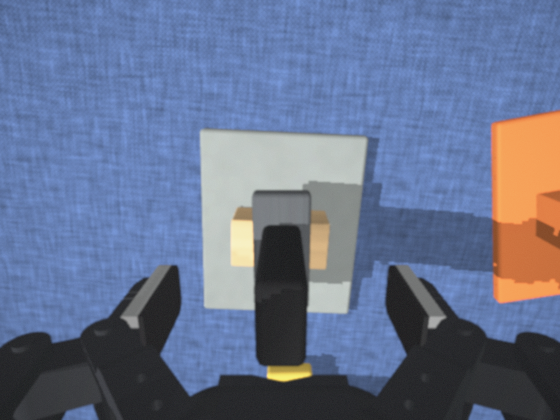

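The handle stands between the pads, centred near x≈281 px, with the fingers on both sides clear. Close.

```bash
python3 -m crank '[[0,0,0,0,0.2],[0,0,0,0,-0.2],[0,0,0,0,-0.4],[0,0,0,0,-0.5],[0,0,0,0,-0.6],[0,0,0,0,-0.8],[0,0,0,0,-1],[0,0,0,0,-1],[0,0,0,0,-1],[0,0,0,0,-1]]' 80
python3 - <<'E'
from h import *
for i in range(2):
    c=camera("wrist");s=readout.state();print(s["position"],s["orientation"],s["ft_force"],s["finger_gap"],s["wrist_torque"])
cv2.imwrite("pics/w5.png",c["img"])
E
```

```text
time_s: 7.85
position: [0.5311, -0.1645, 0.2268]
orientation: [180.0, -0.0, 4.5]
ft_force: [-1.1, 0.7, 5.4]
finger_gap: 0.0171
[ 0.53108246 -0.16452209  0.22683147] [ 1.79993875e+02 -7.32483769e-03  4.50150817e+00] [-1.28127739 -0.63698951  4.92789541] 0.017047826364484486 [-0.22709078  0.27479788 -0.01556572]
[ 0.53109607 -0.16451211  0.22684045] [ 1.79992337e+02 -1.09505804e-02  4.50510196e+00] [-1.23982253 -0.24944558  5.81718318] 0.017128724988009228 [-0.22670487  0.23391494 -0.06082882]
```

View pics/w5.png

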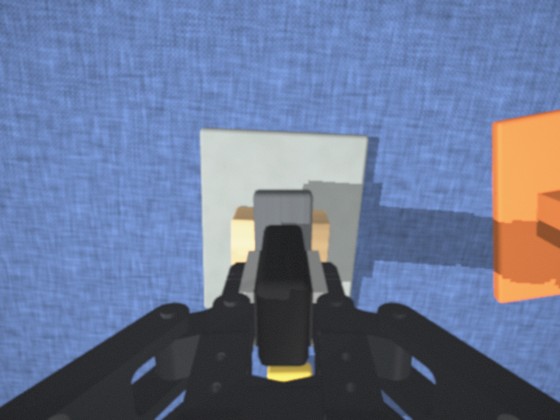

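```bash
python3 -m crank '[[0,0,-0.004,0,-1],[0,0,-0.01,0,-1],[0,0,-0.018,0,-1],[0,0,-0.028,0,-1],[0,0,-0.04,0,-1],[0,0,-0.052,0,-1],[0,0,-0.064,0,-1],[0,0,-0.076,0,-1],[0,0,-0.088,0,-1],[0,0,-0.096,0,-1],[0,0,-0.1,0,-1],[0,0,-0.1,0,-1]]' && python3 -m crank '[[0,-0.01,0,0,-1],[0,-0.03,0,-1,-1],[0,-0.05,0,-2,-1],[0,-0.075,0,-3,-1],[0,-0.1,0,-4,-1],[0,-0.125,0,-5,-1],[0,-0.15,0,-6,-1],[0,-0.175,0,-7,-1],[-0.001,-0.2,0,-8,-1],[-0.001,-0.225,0,-9,-1],[-0.002,-0.25,0,-10,-1],[-0.002,-0.275,0,-11,-1],[-0.002,-0.3,0,-12,-1],[-0.003,-0.32,0,-13,-1],[-0.003,-0.335,0,-14,-1],[-0.003,-0.343,0,-15.1,-1],[-0.0028,-0.3447,0,-15.1,-1],[-0.0028,-0.3447,0,-15.1,-1],[-0.0028,-0.3447,0,-15.1,-1],[-0.0028,-0.3447,0,-15.1,-1]]'
python3 - <<'E'
from h import *
import pickle
for i in range(2):
    c=camera("wrist");s=readout.state();print(s["position"],s["orientation"],s["ft_force"],s["finger_gap"],s["wrist_torque"])
cv2.imwrite("pics/w6.png",c["img"])
c=camera("scene");cv2.imwrite("pics/s6.png",cv2.resize(c["img"][110:260,220:420],None,fx=4,fy=4,interpolation=2))
E
```

```text
time_s: 8.95
position: [0.5313, -0.1645, 0.3279]
orientation: [180.0, -0.1, 4.5]
ft_force: [0.7, -0.6, -3.8]
finger_gap: 0.0169
time_s: 10.62
position: [0.5012, 0.1781, 0.3266]
orientation: [180.0, 0.0, 19.5]
ft_force: [-0.7, 0.4, -3.8]
finger_gap: 0.0171
[0.50128552 0.17814374 0.32661852] [1.79995853e+02 1.44581870e-02 1.95262951e+01] [-0.90307192  0.74869461 -3.09094428] 0.01711541474668773 [0.01765445 0.00793921 0.00509385]
[0.50131118 0.17820925 0.32667889] [1.79996110e+02 5.53512118e-03 1.95327636e+01] [ 0.51357529 -0.65595747 -3.36766124] 0.01697900394626177 [0.03329794 0.01020795 0.02723311]
```

View pics/w6.png

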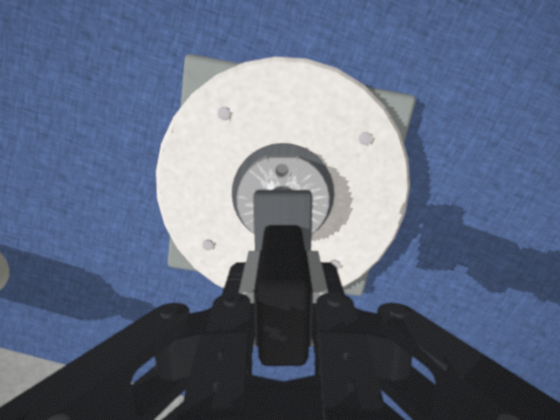

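View pics/s6.png

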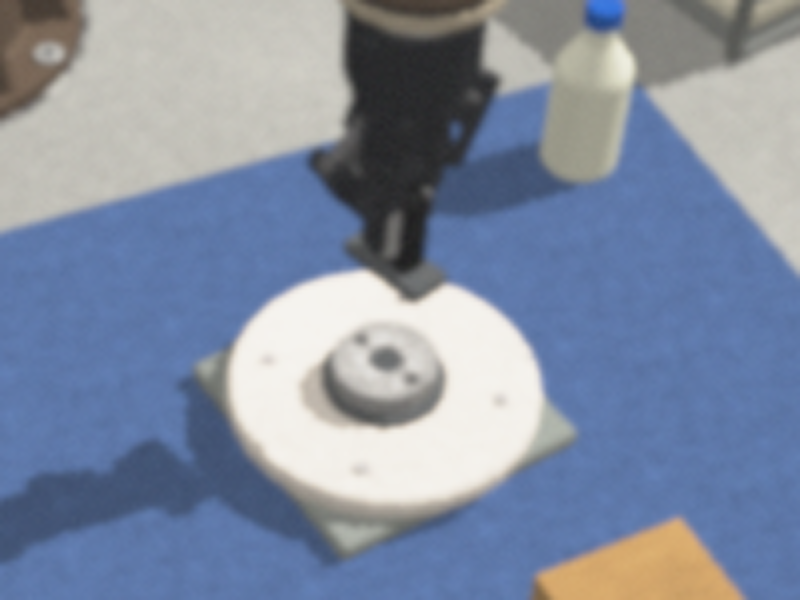

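Run:
```python
from h import *
c=camera("wrist");s=readout.state();p=s["position"];y=np.radians(s["orientation"][2])
tx=np.array([np.cos(y),np.sin(y),0]);ty=np.array([np.sin(y),-np.cos(y),0])
b=np.array([p[0],p[1],p[2]-.1868])
print("bar end corners pred",proj(c,[b+.031*tx+.014*ty,b+.031*tx-.014*ty]).round(1))
for off in(.0005,.001): pass
# hole blob & bar corners
g=cv2.cvtColor(c["img"],6)
roi=g[155:185,265:300];h=onplane(c,[[282,170]],.05)[0];print("hole rough",h)
ang=np.radians(19.6)
C=np.array([.5013,.1789,.05]);print("pred holes",proj(c,[C+.0225*np.array([np.cos(ang),np.sin(ang),0])]))
cv2.imwrite("pics/w7.png",cv2.resize(c["img"][140:240,220:350],None,fx=6,fy=6,interpolation=2))
```

```text
bar end corners pred [[312.6 193.9]
 [252.1 193.9]]
hole rough [0.52297392 0.18652719 0.05      ]
pred holes [[281.88157425 170.65576481]]
```

View pics/w7.png

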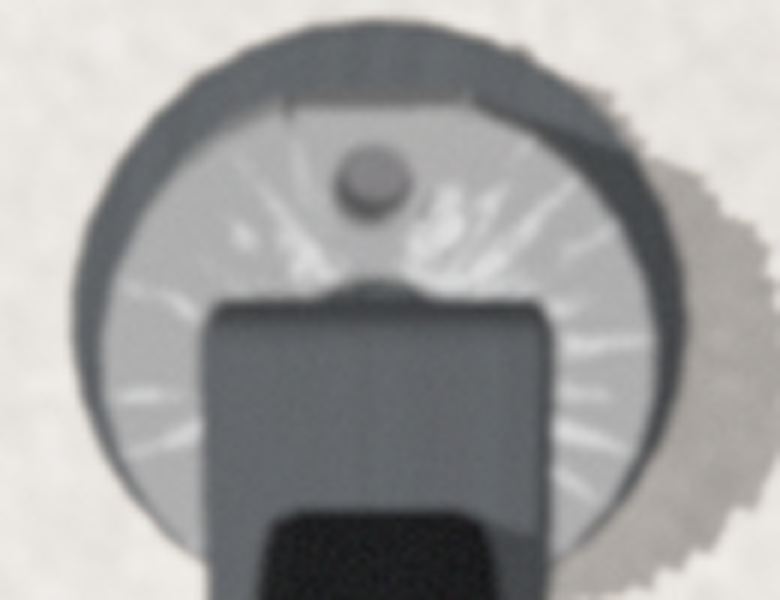

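The hole and the bar are in line to within about 0.3 mm, with the hole at px (282,170). Descend to just above the ring.

```bash
python3 -m crank '[[0,0,0.003,0,-1],[0,-0.0003,0.008,0,-1],[0.0002,-0.0005,0.014,0,-1],[0.0002,-0.0005,0.02,0,-1],[0.0002,-0.0005,0.026,0,-1],[0.0002,-0.0005,0.032,0,-1],[0.0002,-0.0005,0.038,0,-1],[0.0002,-0.0005,0.044,0,-1],[0.0002,-0.0005,0.05,0,-1],[0.0002,-0.0005,0.056,0,-1],[0.0002,-0.0005,0.06,0,-1],[0.0002,-0.0005,0.064,0,-1],[0.0002,-0.0005,0.064,0,-1],[0.0002,-0.0005,0.064,0,-1],[0.0002,-0.0005,0.064,0,-1]]'
python3 - <<'E'
from h import *
c=camera("wrist");s=readout.state();print(s["position"],s["ft_force"],s["wrist_torque"])
cv2.imwrite("pics/w8.png",cv2.resize(c["img"][100:260,180:380],None,fx=3,fy=3,interpolation=2))
c=camera("scene");cv2.imwrite("pics/s8.png",cv2.resize(c["img"][160:250,260:380],None,fx=6,fy=6,interpolation=2))
E
```

```text
time_s: 12.07
position: [0.5013, 0.1795, 0.2629]
orientation: [-180.0, -0.0, 19.6]
ft_force: [-0.0, 0.4, -4.4]
finger_gap: 0.017
[0.50138036 0.17950545 0.2629701 ] [ 0.29045847  0.48422447 -3.07324393] [-0.01659757 -0.0038584  -0.00755539]
```

View pics/s8.png

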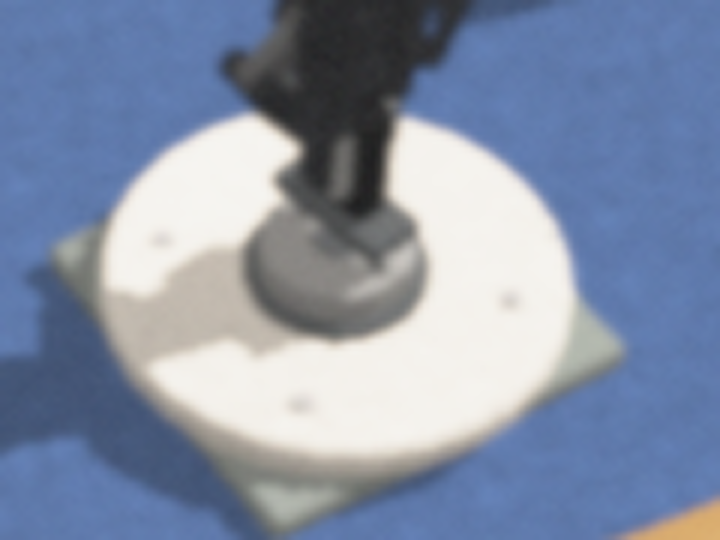

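View pics/w8.png

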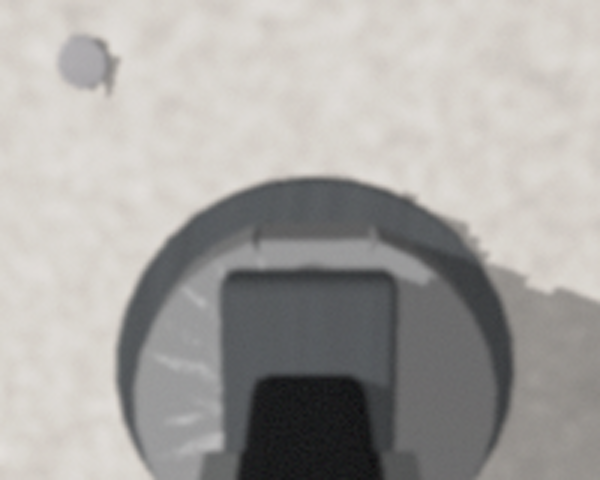

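The bar is about 1 mm left of the ring's centreline (309 against 315 px in the 3x crop). I correct that and creep down.

```bash
python3 -m crank '[[0,0.0004,0,0,-1],[0,0.0008,0.001,0,-1],[0,0.0008,0.002,0,-1],[0,0.0008,0.003,0,-1],[0,0.0008,0.004,0,-1],[0,0.0008,0.005,0,-1],[0,0.0008,0.006,0,-1],[0,0.0008,0.006,0,-1],[0,0.0008,0.006,0,-1]]'
python3 - <<'E'
from h import *
c=camera("wrist");s=readout.state();print(s["position"],s["ft_force"],s["wrist_torque"])
cv2.imwrite("pics/w9.png",cv2.resize(c["img"][100:260,180:380],None,fx=3,fy=3,interpolation=2))
E
```

```text
time_s: 12.92
position: [0.5015, 0.1787, 0.2566]
orientation: [180.0, 0.0, 19.6]
ft_force: [-0.4, 0.0, -3.5]
finger_gap: 0.0171
[0.50146922 0.17873248 0.25668196] [-3.16727816e-01 -2.90383406e-03 -3.37399090e+00] [-0.01120084 -0.05030371  0.00692031]
```

View pics/w9.png

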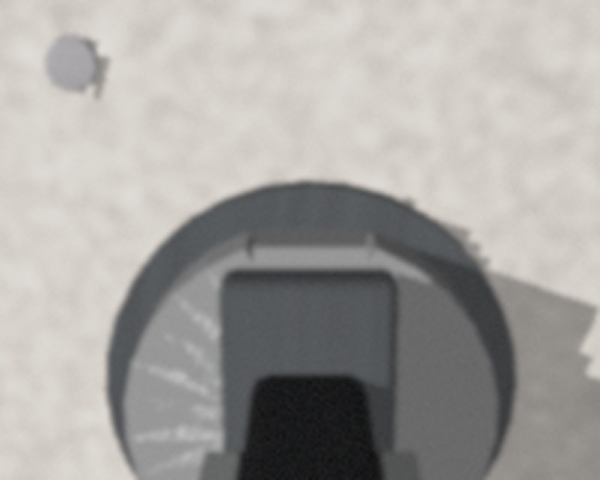

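Now centred (310 against 309). The pin tips should be about 1 mm above the ring, so I creep on.

```bash
python3 -m crank '[[0,0,0.0005,0,-1],[0,0,0.001,0,-1],[0,0,0.0015,0,-1],[0,0,0.002,0,-1],[0,0,0.0025,0,-1],[0,0,0.0025,0,-1],[0,0,0.0025,0,-1]]'
```

```text
time_s: 13.55
position: [0.5015, 0.1787, 0.2542]
orientation: [-180.0, 0.0, 19.6]
ft_force: [0.7, 0.1, -3.4]
finger_gap: 0.0176
```

```bash
python3 -c "
from h import *
for i in range(3):
    camera('wrist');s=readout.state();print(s['position'],s['ft_force'],s['wrist_torque'])"
```

```text
[0.50149509 0.17873192 0.25417778] [ 0.10797299  0.3624941  -3.66099591] [-0.01925388  0.00558947 -0.04658656]
[0.50148624 0.17873075 0.25420215] [-0.80422149 -0.29364672 -3.44885866] [ 0.03512692 -0.04072804  0.03772333]
[0.50148603 0.17874231 0.25421021] [ 0.95719313  0.01888436 -2.77680848] [-0.03279844 -0.00455816 -0.02897731]
```

```bash
python3 -m crank '[[0,0,0.0005,0,-1],[0,0,0.001,0,-1],[0,0,0.0015,0,-1],[0,0,0.002,0,-1],[0,0,0.0025,0,-1],[0,0,0.0025,0,-1],[0,0,0.0025,0,-1]]'
```

```text
time_s: 14.28
position: [0.5015, 0.1787, 0.2517]
orientation: [180.0, 0.0, 19.6]
ft_force: [-1.3, -0.2, -3.4]
finger_gap: 0.0171
```

```bash
python3 -m crank '[[0,0,0.0005,0,-1],[0,0,0.001,0,-1],[0,0,0.0015,0,-1],[0,0,0.002,0,-1],[0,0,0.002,0,-1],[0,0,0.002,0,-1]]'
```

```text
time_s: 14.78
position: [0.5015, 0.1787, 0.2496]
orientation: [180.0, 0.0, 19.6]
ft_force: [0.3, 0.2, -3.6]
finger_gap: 0.017
```

Pins about 6 mm in with no contact force. Continue to the seat.

```bash
python3 -m crank '[[0,0,0.0005,0,-1],[0,0,0.001,0,-1],[0,0,0.0015,0,-1],[0,0,0.002,0,-1],[0,0,0.002,0,-1],[0,0,0.002,0,-1]]'
```

```text
time_s: 15.28
position: [0.5015, 0.1787, 0.2476]
orientation: [180.0, 0.0, 19.6]
ft_force: [-0.1, -0.5, -4.1]
finger_gap: 0.0172
```

```bash
python3 -m crank '[[0,0,0.0004,0,-1],[0,0,0.0008,0,-1],[0,0,0.0008,0,-1],[0,0,0.0008,0,-1]]'
```

```text
time_s: 15.62
position: [0.5015, 0.1787, 0.2469]
orientation: [-180.0, 0.0, 19.6]
ft_force: [0.2, -0.8, -3.0]
finger_gap: 0.0173
```

```bash
python3 -m crank '[[0,0,0.0003,0,-1],[0,0,0.0006,0,-1],[0,0,0.0006,0,-1],[0,0,0.0006,0,-1]]'; python3 -c "
from h import *
for i in range(3):
    c=camera('wrist');s=readout.state();print(s['position'],s['ft_force'],s['wrist_torque'])
cv2.imwrite('pics/w10.png',cv2.resize(c['img'][100:260,180:380],None,fx=3,fy=3,interpolation=2))"
```

```text
time_s: 15.95
position: [0.5016, 0.1787, 0.2464]
orientation: [180.0, -0.0, 19.6]
ft_force: [-0.1, -1.2, 0.3]
finger_gap: 0.0168
[0.50153401 0.17872744 0.24639751] [ 0.04624346 -0.61224935  0.67164787] [-0.22599327  0.03874774 -0.03395575]
[0.50152625 0.17872127 0.24638639] [ 0.22672886 -0.71525189  0.27016316] [-0.18688274 -0.00346871  0.03061683]
[0.50154145 0.17870337 0.24637381] [-0.02395164 -0.23002892  0.23329906] [-0.18924957  0.08923862  0.00902946]
```

View pics/w10.png

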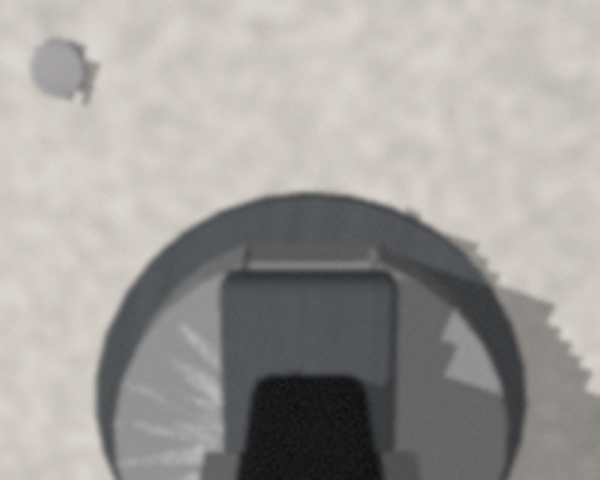

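The seat is felt: force rises by about 4 N with the tips at z ≈0.041, so both pins are fully in. Turn clockwise (positive spin).

```bash
python3 -m crank '[[0,0,0,1,-1],[0,0,0,2,-1],[0,0,0,3,-1],[0,0,0,4,-1],[0,0,0,5,-1],[0,0,0,6,-1],[0,0,0,7,-1],[0,0,0,8,-1],[0,0,0,9,-1],[0,0,0,10,-1],[0,0,0,10,-1]]'; python3 -c "
from h import *
for i in range(2):
    c=camera('wrist');s=readout.state();print(s['position'],s['ft_force'],s['wrist_torque'],s['orientation'])"
```

```text
time_s: 17.02
position: [0.5015, 0.1787, 0.2463]
orientation: [180.0, -0.0, 9.5]
ft_force: [1.8, -3.9, 1.0]
finger_gap: 0.0172
[0.50154309 0.17871623 0.24630931] [ 1.85055237 -3.04440926  1.21732587] [-0.63119994 -0.34914892  0.15021487] [ 1.79999209e+02 -6.90694011e-03  9.57965762e+00]
[0.50152799 0.17870025 0.24629845] [ 1.74758308 -2.58005634  0.23945228] [-0.62260511 -0.39053289  0.20258568] [ 1.79999246e+02 -3.80904742e-03  9.60371685e+00]
```

```bash
python3 -m crank '[[0,0,0,1,-1],[0,0,0,2,-1],[0,0,0,3,-1],[0,0,0,4,-1],[0,0,0,5,-1],[0,0,0,6,-1],[0,0,0,7,-1],[0,0,0,8,-1],[0,0,0,9,-1],[0,0,0,10,-1],[0,0,0,11,-1],[0,0,0,12,-1],[0,0,0,13,-1],[0,0,0,14,-1],[0,0,0,14,-1]]'; python3 -c "
from h import *
for i in range(2):
    c=camera('wrist');s=readout.state();print(s['position'],s['ft_force'],s['wrist_torque'],s['orientation'])
cv2.imwrite('pics/w11.png',cv2.resize(c['img'][100:260,180:380],None,fx=3,fy=3,interpolation=2))"
```

```text
time_s: 18.37
position: [0.5015, 0.1787, 0.2463]
orientation: [180.0, -0.0, -4.5]
ft_force: [2.1, -4.4, 1.0]
finger_gap: 0.0171
[0.50148864 0.17873483 0.24628936] [ 1.72526612 -3.80085792  0.31127507] [-0.74909684 -0.43988501  0.15927478] [-1.79999455e+02  6.88818994e-04 -4.42252104e+00]
[0.50148928 0.17873404 0.2463207 ] [ 1.76910513 -3.05980738  1.80851227] [-0.73039294 -0.43767357  0.24061944] [-1.79999233e+02 -1.64942967e-03 -4.39360797e+00]
```

View pics/w11.png

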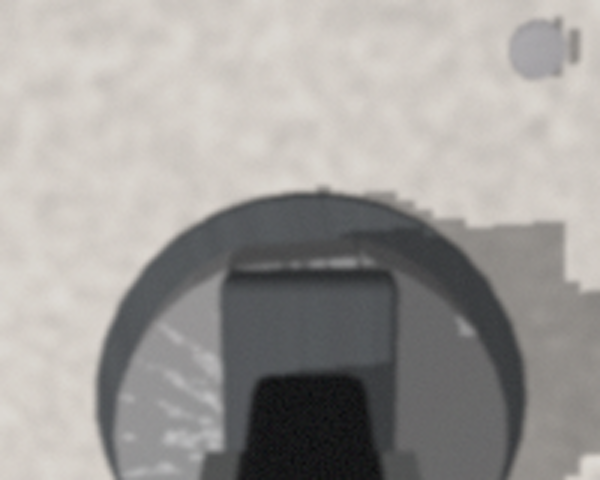

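```bash
python3 -m crank '[[0,0,0,0.8,-1],[0,0,0,1.6,-1],[0,0,0,2.4,-1],[0,0,0,3.2,-1],[0,0,0,4,-1],[0,0,0,4.8,-1],[0,0,0,5.5,-1],[0,0,0,5.5,-1]]'; python3 -c "
from h import *
for i in range(3):
    c=camera('wrist');s=readout.state();print(s['ft_force'],s['wrist_torque'],s['orientation'])"
```

```text
time_s: 19.13
position: [0.5015, 0.1787, 0.2463]
orientation: [180.0, -0.0, -10.0]
ft_force: [2.5, -2.9, 1.4]
finger_gap: 0.0169
[ 1.44133384 -3.71928473  1.24358692] [-0.76566912 -0.39129225  0.23471156] [ 1.79998713e+02  3.36286001e-03 -9.91538393e+00]
[ 2.66135757 -2.94967997  1.32007699] [-0.77383348 -0.3832071   0.24014225] [-1.79999362e+02  1.83707685e-03 -9.89952393e+00]
[ 1.85824075 -2.72183436  1.20443916] [-0.80197927 -0.37383253  0.19666174] [-1.79999292e+02  2.52613893e-03 -9.89032230e+00]
```

```bash
for i in 1; do python3 -m crank '[[0,0,0,0.5,-1],[0,0,0,1,-1],[0,0,0,1,-1]]'; done; python3 -c "
from h import *
for i in range(3):
    c=camera('wrist');s=readout.state();print(s['ft_force'],s['wrist_torque'],s['orientation'])"
```

```text
time_s: 19.53
position: [0.5015, 0.1788, 0.2463]
orientation: [180.0, 0.0, -10.9]
ft_force: [1.4, -3.4, 0.5]
finger_gap: 0.0169
[ 1.45503755 -3.35230656  0.91889935] [-0.78349014 -0.39418151  0.24759302] [ 1.79997403e+02  3.43592316e-03 -1.09114594e+01]
[ 2.00251051 -4.0373041   0.82400035] [-0.75070231 -0.38221454  0.28408227] [-1.79999678e+02 -9.01649529e-04 -1.08990758e+01]
[ 2.4497051  -3.88781152 -0.12116127] [-0.75260565 -0.35235917  0.23891209] [-1.79999863e+02  2.11685647e-03 -1.08931253e+01]
```

```bash
python3 -m crank '[[0,0,0,0.5,-1],[0,0,0,1,-1],[0,0,0,1,-1]]' >/dev/null; python3 -c "
from h import *
for i in range(2):
    c=camera('wrist');s=readout.state();print(s['ft_force'],s['wrist_torque'],s['orientation'][2])"
```

```text
[ 2.26895613 -3.17347632  2.16753458] [-0.77064918 -0.38922448  0.19967883] -11.916043337544927
[ 1.29142288 -3.57971319  0.85613524] [-0.79774441 -0.38285227  0.25528152] -11.899147741597782
```

```bash
python3 -m crank '[[0,0,0,0.5,-1],[0,0,0,1,-1],[0,0,0,1,-1]]' >/dev/null; python3 -c "
from h import *
for i in range(2):
    c=camera('wrist');s=readout.state();print(s['ft_force'],s['wrist_torque'],s['orientation'][2])"
```

```text
[ 1.6707537  -3.26507093  0.08607352] [-0.76167727 -0.32762426  0.24206114] -12.915148690319024
[ 2.11953276 -2.99202981  2.26617341] [-0.7961801  -0.3204094   0.25603832] -12.898069155834314
```

```bash
python3 -m crank '[[0,0,0,0.5,-1],[0,0,0,1,-1],[0,0,0,1,-1]]' >/dev/null; python3 -c "
from h import *
for i in range(2):
    c=camera('wrist');s=readout.state();print(s['ft_force'],s['wrist_torque'],s['orientation'][2])"
```

```text
[ 1.62009617 -3.51520537  1.05826714] [-0.74257412 -0.37032857  0.27458993] -13.915056816877703
[ 0.74470403 -3.7759393   0.73349515] [-0.79224909 -0.28939941  0.26134929] -13.902310073488204
```

```bash
python3 -m crank '[[0,0,0,0.5,-1],[0,0,0,1,-1],[0,0,0,1,-1]]' >/dev/null; python3 -c "
from h import *
for i in range(2):
    c=camera('wrist');s=readout.state();print(s['ft_force'],s['wrist_torque'],s['orientation'][2])"
```

```text
[ 1.83775616 -3.87571949  2.06375547] [-0.87234792 -0.33145504  0.19840282] -14.916158875156388
[ 3.02111778 -2.5389427   0.55433294] [-0.82963762 -0.28992286  0.22660556] -14.901902499902617
```

Torque is still level (~0.25 N m) at 34.5° commanded. Carry on.

```bash
python3 -m crank '[[0,0,0,0.5,-1],[0,0,0,1,-1],[0,0,0,1,-1]]' >/dev/null; python3 -c "
from h import *
for i in range(2):
    c=camera('wrist');s=readout.state();print(s['ft_force'],s['wrist_torque'],s['orientation'][2])"
```

```text
[ 1.66326502 -3.85512965  1.23925436] [-0.78082939 -0.33168096  0.24288985] -15.91046243982229
[ 1.01824016 -3.29093834  0.50837986] [-0.83090262 -0.27862131  0.26452142] -15.90126820977116
```

```bash
python3 -m crank '[[0,0,0,0.4,-1],[0,0,0,0.8,-1],[0,0,0,0.8,-1]]' >/dev/null; python3 -c "
from h import *
for i in range(2):
    c=camera('wrist');s=readout.state();print(s['ft_force'],s['wrist_torque'],s['orientation'][2])"
```

```text
[ 1.4447218  -3.85633207  1.36896907] [-0.82620502 -0.29827203  0.27008737] -16.70904311765093
[ 1.90830729 -4.37636143  0.45919303] [-0.83669242 -0.28747375  0.23287031] -16.698347003175805
```

```bash
python3 -m crank '[[0,0,0,0.4,-1],[0,0,0,0.8,-1],[0,0,0,0.8,-1]]' >/dev/null; python3 -c "
from h import *
for i in range(2):
    c=camera('wrist');s=readout.state();print(s['ft_force'],s['wrist_torque'],s['orientation'][2])"
```

```text
[ 1.78448014 -3.879288    1.15859433] [-0.7936747  -0.33450372  0.26769582] -17.513564797877283
[ 0.85235351 -4.30194597  0.36105928] [-0.7854399  -0.27892768  0.24866212] -17.499088610987595
```

```bash
python3 -m crank '[[0,0,0,0.4,-1],[0,0,0,0.8,-1],[0,0,0,0.8,-1]]' >/dev/null; python3 -c "
from h import *
for i in range(2):
    c=camera('wrist');s=readout.state();print(s['time_s'],s['ft_force'],s['wrist_torque'],s['orientation'][2])
cv2.imwrite('pics/w12.png',cv2.resize(c['img'][100:260,180:380],None,fx=3,fy=3,interpolation=2))"
```

```text
22.4333 [ 1.19272198 -3.89773016  0.76125695] [-0.82288376 -0.29992098  0.24719609] -18.30959440694373
22.4833 [ 0.65368244 -3.50211896  1.23629776] [-0.85955475 -0.32584252  0.29295761] -18.299315338423785
```

View pics/w12.png

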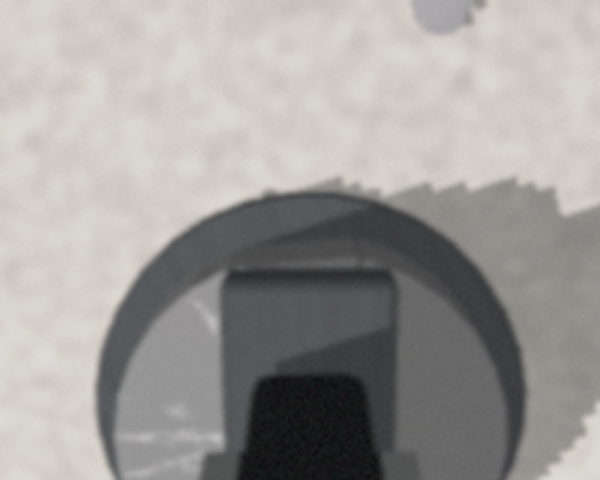

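```bash
python3 -m crank '[[0,0,0,0.4,-1],[0,0,0,0.8,-1],[0,0,0,0.8,-1]]' >/dev/null; python3 -c "
from h import *
for i in range(3):
    c=camera('wrist');s=readout.state();print(s['ft_force'],s['wrist_torque'],s['orientation'][2])"
```

```text
[ 1.58471491 -3.63378598 -0.09438262] [-0.84353037 -0.30058942  0.35472464] -19.110600737078396
[ 0.6701824  -3.88441013  1.18211648] [-0.83723914 -0.26419403  0.26467437] -19.09509363665339
[ 1.43875487 -3.35264268  0.26769876] [-0.74143258 -0.25279965  0.27498646] -19.09464986771096
```

```bash
python3 -m crank '[[0,0,0,0.4,-1],[0,0,0,0.8,-1],[0,0,0,0.8,-1]]' >/dev/null; python3 -c "
from h import *
for i in range(3):
    c=camera('wrist');s=readout.state();print(s['time_s'],s['ft_force'],s['wrist_torque'],s['orientation'][2])"
```

```text
23.1833 [-0.39445244 -3.24472073  1.21360032] [-0.82146241 -0.17326593  0.43386015] -19.90017909486077
23.2333 [ 0.87068633 -4.03677061  0.95194207] [-0.82511805 -0.2634777   0.48972956] -19.891536831528747
23.2833 [ 1.79209011 -4.21238256  0.3829505 ] [-0.82525347 -0.19953741  0.48627344] -19.891033062500657
```

Torque jumped to 0.49: the stop has been met. One small step more confirms it.

```bash
python3 -m crank '[[0,0,0,0.25,-1],[0,0,0,0.5,-1],[0,0,0,0.5,-1]]' >/dev/null; python3 -c "
from h import *
for i in range(3):
    c=camera('wrist');s=readout.state();print(s['time_s'],s['ft_force'],s['wrist_torque'],s['orientation'][2])
cv2.imwrite('pics/w13.png',cv2.resize(c['img'][100:260,180:380],None,fx=3,fy=3,interpolation=2))"
```

```text
23.5833 [ 0.8408477  -2.98053882  1.74363777] [-0.82519288 -0.19602788  0.59854058] -20.396054232302635
23.6333 [ 0.19416417 -4.24982159  0.14665306] [-0.77707738 -0.21115063  0.57681337] -20.391130085856382
23.6833 [ 1.54697194 -4.12283433  1.17916322] [-0.77820176 -0.21210476  0.60670877] -20.391075044862735
```

View pics/w13.png

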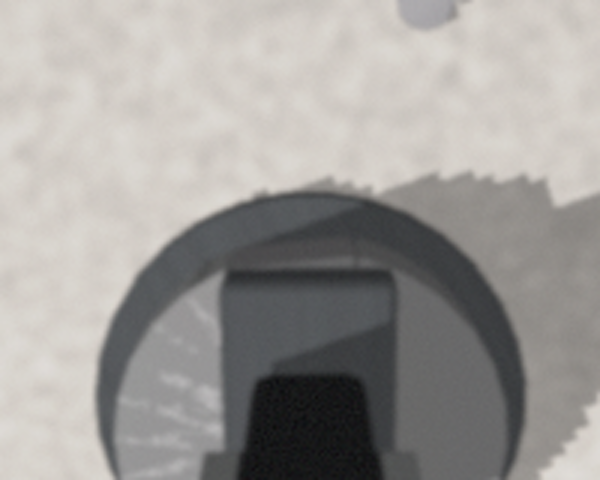

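The torque doubled (0.6 N m) while the ring stayed put, so it is on its stop. I back off into the hole slack to unload, then lift straight up.

```bash
python3 -m crank '[[0,0,0,-1,-1],[0,0,0,-2,-1],[0,0,0,-3,-1],[0,0,0,-4,-1],[0,0,0,-4.7,-1],[0,0,0,-4.7,-1]]' >/dev/null; python3 -c "
from h import *
for i in range(3):
    c=camera('wrist');s=readout.state();print(s['time_s'],s['position'],s['ft_force'],s['wrist_torque'],s['orientation'][2])
cv2.imwrite('pics/w14.png',cv2.resize(c['img'][100:260,180:380],None,fx=3,fy=3,interpolation=2))"
```

```text
24.2333 [0.50138626 0.17880107 0.24626506] [-1.17350866  0.57637503  0.82497283] [0.01572237 0.22296197 0.0038775 ] -15.689683841989446
24.2833 [0.50140984 0.17882496 0.24626683] [-0.20801818  0.70863325  1.03517438] [0.04256423 0.31082278 0.01010219] -15.70756435826333
24.3333 [0.50141817 0.1788026  0.24628569] [-1.46948959  0.0374148   1.13256138] [0.01475031 0.26897781 0.01214188] -15.710892286901037
```

View pics/w14.png

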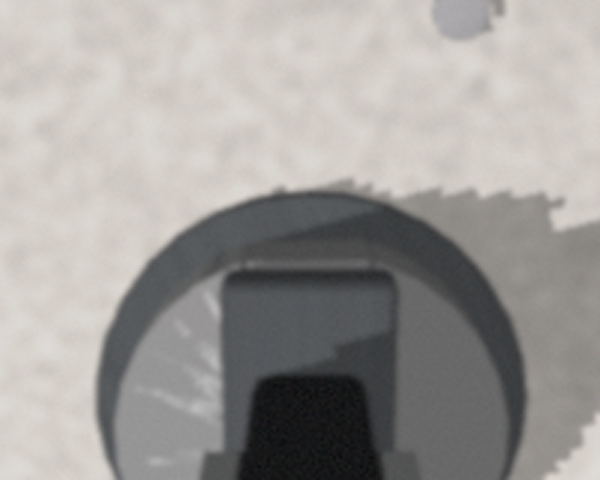

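Torque is zero and the ring flat is centred again (246–372 px), so the pins are free. The ring has turned ≈35° in all. Lift.

```bash
python3 -m crank '[[0,0,-0.001,0,-1],[0,0,-0.002,0,-1],[0,0,-0.003,0,-1],[0,0,-0.004,0,-1],[0,0,-0.005,0,-1],[0,0,-0.006,0,-1],[0,0,-0.007,0,-1],[0,0,-0.008,0,-1],[0,0,-0.009,0,-1],[0,0,-0.01,0,-1],[0,0,-0.012,0,-1],[0,0,-0.015,0,-1],[0,0,-0.02,0,-1],[0,0,-0.03,0,-1],[0,0,-0.04,0,-1],[0,0,-0.05,0,-1],[0,0,-0.06,0,-1],[0,0,-0.07,0,-1],[0,0,-0.08,0,-1],[0,0,-0.08,0,-1]]'; python3 -c "
from h import *
c=camera('wrist');s=readout.state();print(s['position'],s['orientation'])
cv2.imwrite('pics/w15.png',c['img'])
h=1"
```

```text
time_s: 26.0
position: [0.5021, 0.1789, 0.3286]
orientation: [-179.9, -0.1, -15.7]
ft_force: [0.7, 0.4, -3.1]
finger_gap: 0.0174
[0.50183973 0.17883587 0.32755397] [-1.79932763e+02 -1.06232335e-01 -1.56976381e+01]
```

View pics/w15.png

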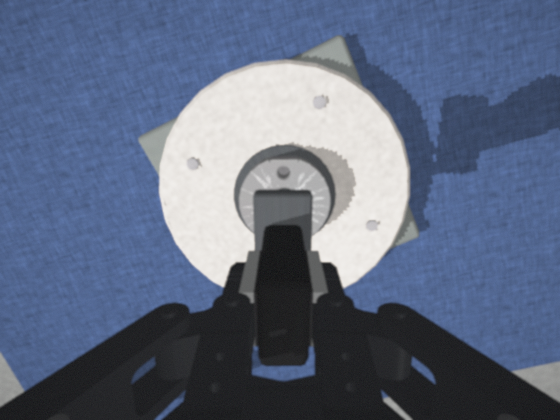

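```bash
python3 -m crank '[[0.004,0.01,0,0,-1],[0.011,0.03,0,-2,-1],[0.019,0.05,0,-4,-1],[0.028,0.075,0,-6,-1],[0.038,0.1,0,-8,-1],[0.047,0.125,0,-10,-1],[0.056,0.15,0,-12,-1],[0.066,0.175,0,-14,-1],[0.075,0.2,0,-16,-1],[0.085,0.225,0,-18,-1],[0.094,0.25,0,-20.2,-1],[0.103,0.275,0,-20.2,-1],[0.111,0.295,0,-20.2,-1],[0.117,0.312,0,-20.2,-1],[0.1214,0.32,0,-20.2,-1],[0.1214,0.3225,0,-20.2,-1],[0.1214,0.3225,0,-20.2,-1],[0.1214,0.3225,0,-20.2,-1],[0.1214,0.3225,0,-20.2,-1]]'; python3 -c "
from h import *
c=camera('wrist');s=readout.state();print(s['position'],s['orientation'])
cv2.imwrite('pics/w16.png',c['img'])
c=camera('wrist');s=readout.state();print(s['position'],s['orientation'])"
```

```text
time_s: 27.63
position: [0.5309, -0.1637, 0.3261]
orientation: [-180.0, 0.0, 4.5]
ft_force: [0.2, -0.3, -3.6]
finger_gap: 0.0175
[ 0.53097183 -0.163677    0.3262148 ] [-1.79983186e+02  2.28751332e-02  4.55943356e+00]
[ 0.53107509 -0.16372653  0.32628444] [-1.79991237e+02  1.08624592e-02  4.56393324e+00]
```

View pics/w16.png

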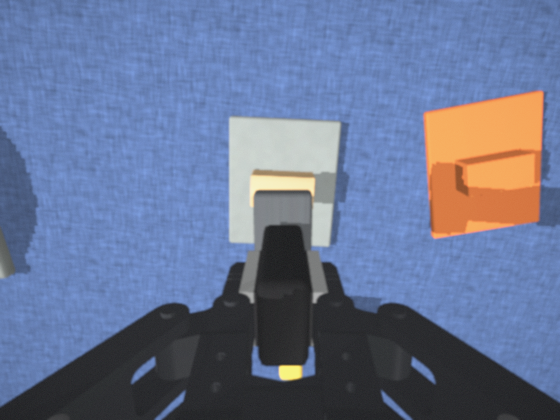

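Over the rest (block around (282,185) px), with the pose matching the pick-up. Descend, with a slow finish.

```bash
python3 -m crank '[[0,0,0.004,0,-1],[0,0.0004,0.012,0,-1],[0,0.0004,0.022,0,-1],[0,0.0004,0.032,0,-1],[0,0.0004,0.042,0,-1],[0,0.0004,0.052,0,-1],[0,0.0004,0.06,0,-1],[0,0.0004,0.067,0,-1],[0,0.0004,0.073,0,-1],[0,0.0004,0.078,0,-1],[0,0.0004,0.083,0,-1],[0,0.0004,0.087,0,-1],[0,0.0004,0.09,0,-1],[0,0.0004,0.093,0,-1],[0,0.0004,0.095,0,-1],[0,0.0004,0.096,0,-1],[0,0.0004,0.096,0,-1],[0,0.0004,0.096,0,-1]]'; python3 -c "
from h import *
c=camera('wrist');s=readout.state();print(s['position'],s['orientation'],s['ft_force'])
cv2.imwrite('pics/w17.png',c['img'])"
```

```text
time_s: 29.23
position: [0.5312, -0.165, 0.2304]
orientation: [180.0, -0.0, 4.5]
ft_force: [0.4, 0.2, -2.3]
finger_gap: 0.0172
[ 0.53120613 -0.16498456  0.23047047] [ 1.79993884e+02 -1.31331202e-02  4.50423963e+00] [ 0.29474246  0.24528841 -2.26042738]
```

View pics/w17.png

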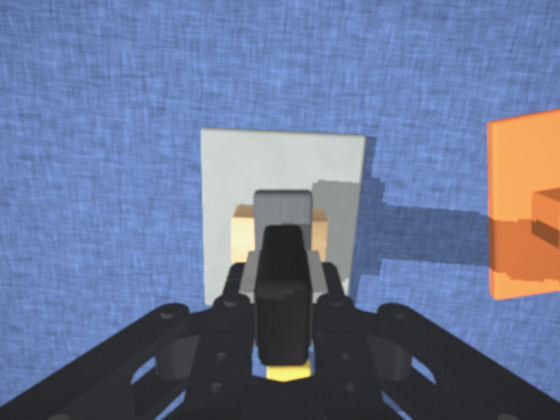

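```bash
python3 -m crank '[[0,-0.0003,0.0005,0,-1],[0,-0.0005,0.001,0,-1],[0,-0.0005,0.0015,0,-1],[0,-0.0005,0.002,0,-1],[0,-0.0005,0.0025,0,-1],[0,-0.0005,0.003,0,-1],[0,-0.0005,0.003,0,-1],[0,-0.0005,0.003,0,-1]]'
```

```text
time_s: 29.95
position: [0.5311, -0.1645, 0.2273]
orientation: [-180.0, 0.0, 4.5]
ft_force: [-0.2, 0.7, -3.1]
finger_gap: 0.017
```

```bash
python3 -m crank '[[0,0,0.0003,0,-1],[0,0,0.0006,0,-1],[0,0,0.0006,0,-1],[0,0,0.0006,0,-1]]'
```

```text
time_s: 30.28
position: [0.5311, -0.1645, 0.2269]
orientation: [180.0, -0.0, 4.5]
ft_force: [-1.4, 1.3, 1.3]
finger_gap: 0.0172
```

Seated: the block now carries the weight, at the pick-up pose. Release slowly.

```bash
python3 -m crank '[[0,0,0,0,-0.5],[0,0,0,0,-0.4],[0,0,0,0,-0.3],[0,0,0,0,-0.1],[0,0,0,0,0.2],[0,0,0,0,0.5],[0,0,0,0,1],[0,0,0,0,1],[0,0,0,0,1],[0,0,0,0,1],[0,0,0,0,1]]'; python3 -c "
from h import *
c=camera('wrist');s=readout.state();print(s['finger_gap'],s['ft_force'])
cv2.imwrite('pics/w18.png',c['img'])"
```

```text
time_s: 31.2
position: [0.5311, -0.1645, 0.2267]
orientation: [180.0, -0.0, 4.5]
ft_force: [-0.2, 0.6, -0.1]
finger_gap: 0.0852
0.08539569107768777 [-0.25228763  0.14792179  0.19949536]
```

View pics/w18.png

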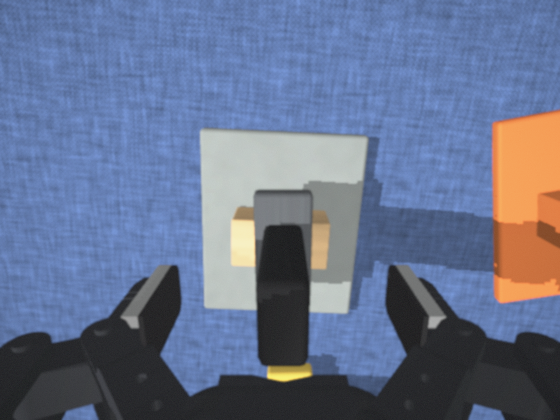

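The spanner stands as it did in the pick-up view, with the fingers clear. Retreat and check.

```bash
python3 -m crank '[[0,0,-0.005,0,1],[0,0,-0.012,0,1],[0,0,-0.022,0,1],[0,0,-0.034,0,1],[0,0,-0.046,0,1],[0,0,-0.058,0,1],[0,0,-0.072,0,1],[0,0,-0.086,0,1],[0,0,-0.1,0,1],[0,0,-0.115,0,1],[0,0,-0.13,0,1],[0,0,-0.145,0,1],[0,0,-0.16,0,1],[0,0,-0.172,0,1],[0,0,-0.178,0,1],[0,0,-0.178,0,1],[0,0,-0.178,0,1],[0,0,-0.178,0,1]]'
python3 - <<'E'
from h import *
c=camera("wrist");P=cloud(c)
A=P[np.hypot(P[...,0]-.525,P[...,1]+.16)<.1]
for lo,hi,n in [(.09,.102,"handle"),(.036,.044,"bar")]:
    X=A[(A[:,2]>lo)&(A[:,2]<hi)&(A[:,0]>.48)]; print(n,len(X),X.mean(0),cv2.minAreaRect(X[:,:2].astype(np.float32)*1000))
t=camera("top");o=cv2.imread("pics/top0.png");cv2.imwrite("pics/top9.png",t["img"])
s=camera("scene");cv2.imwrite("pics/s9.png",s["img"])
cv2.imwrite("pics/orf.png",ortho(s,.5013,.1789,.05,.045,500))
E
```

```text
time_s: 32.75
position: [0.5308, -0.1644, 0.4042]
orientation: [-180.0, 0.0, 4.5]
ft_force: [0.3, 0.1, 0.3]
finger_gap: 0.0855
handle 874 [ 0.53269365 -0.16396446  0.09614771] ((531.8040771484375, -163.93504333496094), (33.4206657409668, 17.552900314331055), 4.775238513946533)
bar 788 [ 0.54375866 -0.16334902  0.04043331] ((532.12548828125, -164.10064697265625), (60.7279167175293, 27.811803817749023), 4.998302459716797)
```

View pics/s9.png

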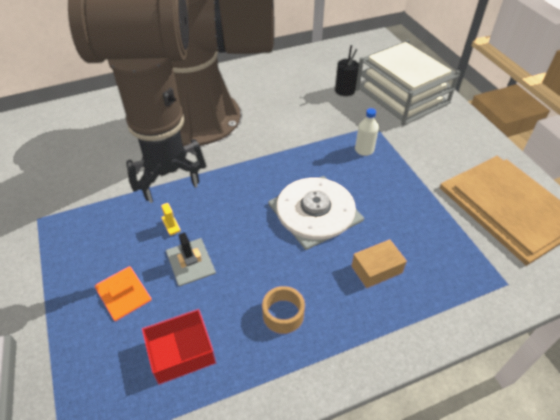

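View pics/orf.png

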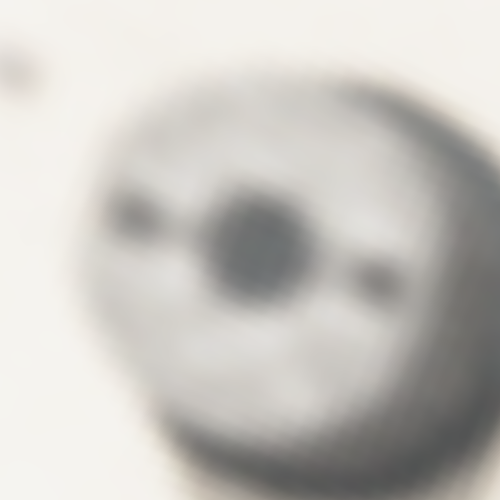

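View pics/top9.png

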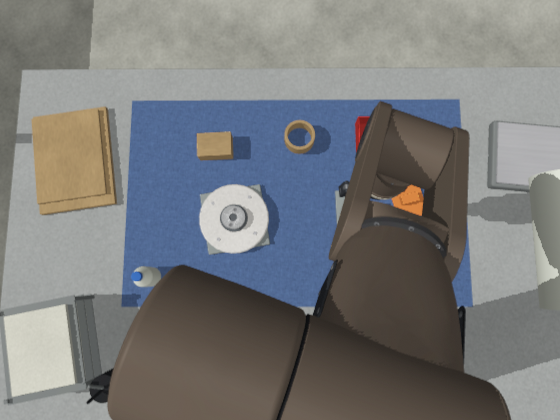

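All in place: the spanner is within 1 mm and 0.5° of its start, and the ring's hole line now lies at about -16.5°. The bystanders look unmoved. I hand in.

```bash
python3 -c "
from bench import job;print(job.hand_in())"
```

```text
the job is handed in; nothing more can be done
None
```

The lock ring is turned clockwise to its stop, the spanner is back on its rest, and the job was handed in at about 33 s. The hand-in gave no verdict.

- **Seating:** Both pins went into the holes with no contact force. Seating showed as about 4 N, with the tips at about z 0.041 m, the expected depth. Pressing force stayed around 4–5 N.
- **Turning:** The torque held level at about 0.25 N m and then rose to 0.6 N m while I went on turning about 1°. I took that as the stop and unloaded the pins before lifting.
- **Spanner:** It is back within 1 mm and 0.5° of where it was.
- **Other things on the bench:** They look unmoved in the scene camera. In the last top view the arm hid the yellow look-alike and parts of the rest, the bin and the orange look-alike.

One check disagrees slightly. By camera the ring turned about 35–36°, a little over the most possible of 34.4°. I put that down to measurement error of about 1°.

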